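Read the blue-ringed cold-chain logger with the reader wand

ROBOT

A 6-joint arm with a two-finger parallel gripper is mounted at the origin on a cart in front of the work surface, level with it; the furniture and walls round the work are solid. World frame = base frame: x ahead of the robot, y to its left, z up, the work surface at z = 0. Lengths are in m, angles in rad, forces in N, time in s.
With the tool pointing down it reaches from about 0.35 to 0.85 m from the base axis. Payload 8.1 kg.
Tool frame: the origin (TCP) lies at the centre of the arm's flange, where the gripper is bolted on; the fingertips stand 186 mm ahead of it and the grasp point (between the pads) lies 167 mm ahead of it (robot.grasp_offset is the distance from the TCP to the grasp point, in m); z points along the fingers, y is the line along which they close (so a half turn about z gives the same grasp; the last joint's range is limited). The gripper opens to 93 mm and grips with 3 to 60 N. Pads are 15 mm wide; open, the fingers measure 128 mm over their backs; the gripper's body (75 mm by 188 mm) begins 65 mm behind the grasp point.
Start: joints at [1.024, 0.13, 1.488, -0, 1.523, -0.085], TCP at [0.267, 0.537, 0.405] pointing down, gripper open.
Joint ranges: [-2.96, 2.96], [-0.89, 2.26], [0.02, 2.5], [-1.34, 4.48], [0, 2.73], [-2.66, 2.66]. Speed limits (rad/s): [2.39, 2.39, 2.79, 3.14, 3.14, 3.14].

INTERFACE

Orientations are given as a rotation vector (axis times angle).
In Python, from plant import robot gives the robot as it stands.
- The arm moves only by the tool drive_tool, never from a script. Its argument "moves" is one flat list of numbers, 7 for each row, row after row: the finger opening in mm, from 0 to 93, then the shift along the tool's x, y, z in mm, then the turn, a rotation vector about the tool's x, y, z in degrees. A call has 1 to 8 rows; each row shifts and turns the commanded pose from where the row before left it, along the tool's axes as they then stand; what a row does not reach is not made up. A row lasts 1/10 s, in which the tool goes at most 50 mm and 8.59 degrees, less where a joint would pass 70% of its speed; a pose out of reach is approached as far as the arm can. A call is refused whole if a number of a shift passes 50 or a number of a turn 8.59, either way. A call with a gripper value outside its range is refused whole. The fingers move at their own pace and stop on an object; "grip_force" is the grip in N (left out, the last holds). Time passes only in rows, so rows that do not move let the fingers close. It gives the time, the measured TCP pose, the force, the opening and the grip force at its end, in the units of the state.
- robot.read_state(): the state, without advancing time (a new reading comes with each control period).
- robot.read_camera(name): name is "side" or "top" or "wrist"; returns a dict with "color" (480x640x3 uint8, red, green, blue), "depth" (480x640 float32, m along the optical axis (not along the pixel's ray), 0 where there is no reading), "mtx" (3x3 intrinsics, pixels), "dist_coeffs" ([k1, k2, p1, p2, k3] as OpenCV has them; the pictures are not rectified), "R" (3x3) and "t" (3): a world point X has camera coordinates R X + t. Camera axes: x right, y down, z forward; pixel columns grow to the right and rows downward; lengths in m; the calibration is good to about 2 mm. A picture is of the moment at which its call begins.
- robot.close_job(): hands the job in; it is judged then, once.
The state is a dict: "t": time; "q": joint angles; "dq": joint speeds; "joint_torque": joint torques, N m; "tool_pos": TCP position; "orientation": TCP orientation; "force": force on the tool from outside, world axes, zero at the start; "wrist_torque": the same for the moment, N m; "opening": finger opening in m; "gripper_force": force on a finger pad.
Only numpy, scipy, OpenCV 4.12 (cv2) and the standard library are available. Lean on these libraries where they do the work, as an engineer would, in place of code of your own. Each camera call takes 0.05 s, during which the arm holds its last target. There are 200 camera calls.

TASK

Draw the reader wand from its stand and wake it: press its sprung tip gently onto the flat check button on the stand's ledge, about half-way in, for half a second, then lift it off. Then press the tip, again gently and about half-way in, onto the middle of the steel button with the blue ring, the wand square to that sloping face, and finish while still holding it there, steady. Leave the orange-ringed logger alone, and do not shove the blue one or the spray bottle, pink dish and tape roll.

Things in the scene. Friction and masses are not known exactly. Their poses are not given: they have to be found in the camera images.
- wand: Reader wand, 0.1 kg, upright in the stand. Origin: underside centre of its black flange (34 mm wide, 5 thick), which rests on the socket block; +z along the wand, away from the tip. Above: white grip 24 x 24 mm, flat sides facing x and y, from 4 to 68 mm over the origin, then a black cap to 71 mm. Below: black barrel 18 mm wide to 45 mm under the origin, then the sprung steel tip.
- wand_grip (a point): Centre of the wand's square grip, on its axis, 37 mm above the wand's origin and 96 mm from the end of the tip when the tip is out. Axes as the wand.
- wand_tip_end (a point): Middle of the flat end of the steel tip (11 mm across), 59 mm below the wand's origin when the tip is fully out. Axes as the wand.
- wand_tip (a joint): How far the sprung tip is pushed into the wand: 0 fully out, 0.010 m fully in. The spring pushes with 0.8 N at 0 and 400 N/m more (2.8 N at half-way, 4.8 N fully in).
- stand: Grey desk stand, fixed. Origin: underside centre; base 70 (x) x 142 (y) x 6 mm. Its socket block (62 x 62 mm, 68 mm high) is centred at y = +35 mm; the upright hole is 22 mm wide and reaches down to 6 mm above the table, so the wand must rise 65 mm to come clear. A ledge 22 mm high is on the -y side.
- check_button (a point): Middle of the top of the flat, level steel check button (21 mm across, in a green ring) on the stand's ledge, 25.5 mm above the table, at y = -36 mm from the stand's origin. It does not move.
- logger_blue: Data logger: a loose wedge 94 mm long, 78 wide, up to 64 high, 0.65 kg. Its white top slopes down to the front at 20 degrees from level, with a black display at the higher rear end and, below it, a flat steel button (22 mm wide) with a ring of blue round it, 38 mm wide. Origin: centre of its underside; -x is its front (low) side.
- logger_blue_face: Top face of the blue-ringed logger. Origin: middle of the top of its steel button (10 mm in front of and 48 mm above the logger's origin). +z points out of the face, square to it; +x points up the slope to the rear.
- logger_orange: Data logger: a loose wedge 94 mm long, 78 wide, up to 64 high, 0.65 kg. Its white top slopes down to the front at 20 degrees from level, with a black display at the higher rear end and, below it, a flat steel button (22 mm wide) with a ring of orange round it, 38 mm wide. Not to be touched. Origin: centre of its underside; -x is its front.
- spray_bottle: Small spray bottle, 35 mm across, 120 mm tall, loose, behind the work. Origin: centre of its underside.
- dish: Pink kidney dish, 113 x 192 x 49 mm, loose, behind the loggers. Origin: centre of its underside.
- tape: Roll of tape lying flat, 61 mm across, 25 mm high, loose. Origin: centre of its underside.

How it is judged:
By the outcome, as a careful person would: the job done as asked, in the order asked, and still so for the second after the job is handed in, while the arm keeps its last pose, push and grip.
It also fails if it takes over 48 s, if anything falls off the work surface, if the arm or the gripper's body presses on something with over 40 N, if the wrist force passes 120 N, or if a joint passes its speed limit or range.

## Working session

There is one attempt and no reset: what is moved stays moved. The work goes in short steps, Python scripts to look and compute and a tool call to move; the robot and the scene stay as the last step left them, time stands still between calls to the robot, and variables do not carry over. Pictures are saved under pics/ and viewed, at most 10 in all, crops included, and the job is handed in when it is done.

Besides the shell and the picture viewer there is one more tool, called after "Call:" as name(argument=value, ...) on one line, values as JSON. drive_tool: Moves the arm, as the interface text tells. Its arguments: {"type":"object","properties":{"moves":{"type":"array","items":{"type":"number"}},"grip_force":{"type":"number"}},"required":["moves"]}

```bash
mkdir -p pics
cat > h.py <<'E'
import numpy as np, cv2, pickle
from plant import robot
def shot(n,tag):
    c=robot.read_camera(n); pickle.dump(c,open(f'pics/{tag}.pkl','wb'))
    cv2.imwrite(f'pics/{tag}.png',c['color'][:,:,::-1]); return c
def load(tag): return pickle.load(open(f'pics/{tag}.pkl','rb'))
def ray(c,u,v):
    p=cv2.undistortPoints(np.array([[[u,v]]],float),c['mtx'],c['dist_coeffs'])[0,0]
    R,t=np.array(c['R']),np.array(c['t']); return -R.T@t, R.T@np.array([p[0],p[1],1])
def atz(c,u,v,z):
    o,d=ray(c,u,v); return o+d*(z-o[2])/d[2]
def dep(c,u,v):
    o,d=ray(c,u,v); return o+d*np.median(c['depth'][int(v)-1:int(v)+2,int(u)-1:int(u)+2])
def cloud(c):
    H,W=c['depth'].shape; uv=np.stack(np.meshgrid(np.arange(W),np.arange(H)),-1).reshape(-1,1,2).astype(float)
    p=cv2.undistortPoints(uv,c['mtx'],c['dist_coeffs'])[:,0]; z=c['depth'].reshape(-1,1)
    P=np.hstack([p*z,z]); return ((P-np.array(c['t']))@np.array(c['R'])).reshape(H,W,3)
E
python3 - <<'E'
from h import *
for n in('top','side'): c=shot(n,n+'1'); print(n,-c['R'].T@c['t'])
print(robot.read_state())
E
```

```text
top [0.39714811 0.01342161 1.20908806]
side [ 0.30359978 -0.69021815  0.74736245]
{'t': 0.1, 'q': array([ 1.02356112e+00,  1.31105931e-01,  1.48917105e+00,  2.46088761e-05,
        1.52301701e+00, -8.53919998e-02]), 'dq': array([ 0.0008397 , -0.00127497, -0.00125167,  0.00141903, -0.00151142,
        0.00177977]), 'joint_torque': array([ 9.23715634e-04, -5.61343074e+01, -4.93097484e+01,  7.70127238e-02,
        2.91457964e-02, -4.58720183e-05]), 'tool_pos': array([0.26722261, 0.53697616, 0.4037796 ]), 'orientation': array([-7.18906384e-01, -3.05766249e+00,  2.52741168e-03]), 'force': array([-0.49746244, -0.15373944, -0.1183041 ]), 'wrist_torque': array([-0.04739116,  0.01413189, -0.0194025 ]), 'gripper_force': 0.0, 'opening': 0.09326075076380212}
```

View pics/top1.png

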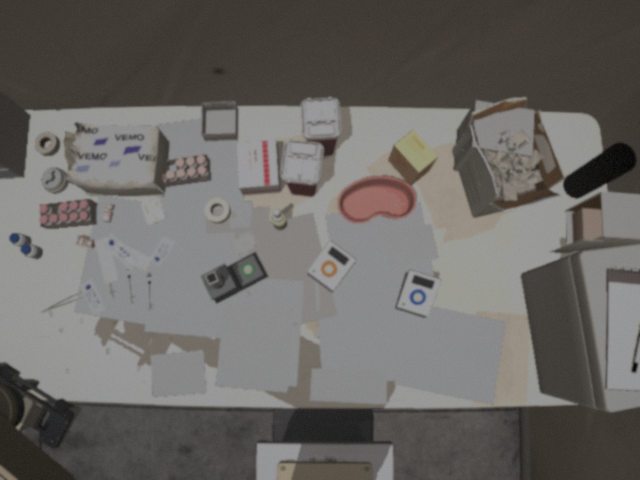

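View pics/side1.png

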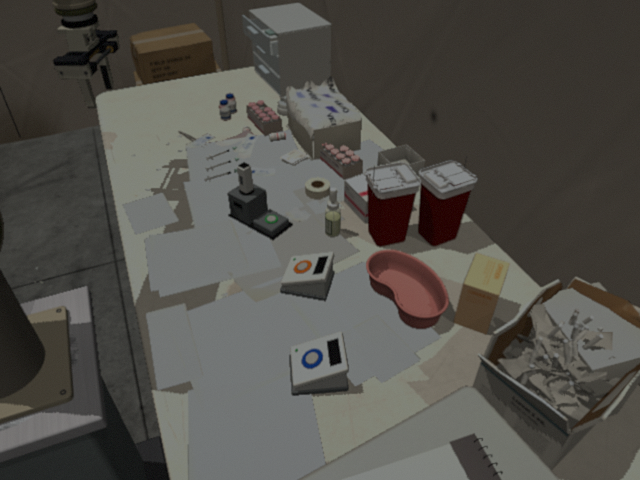

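The top view shows the stand socket near (215,282), the check button near (248,269), the blue button near (418,297), orange near (329,268), the bottle near (280,217), the tape near (217,210) and the dish near (377,200). The side view agrees. Next I'll enlarge crops for exact pixels.

Run:
```python
from h import *
c=load('top1'); im=c['color'][:,:,::-1]
a=cv2.resize(im[245:310,195:275],None,fx=5,fy=5,interpolation=cv2.INTER_CUBIC)
b=cv2.resize(im[260:325,380:460],None,fx=5,fy=5,interpolation=cv2.INTER_CUBIC)
cv2.imwrite('pics/crop1.png',np.clip(np.hstack([a,b])*1.3,0,255).astype('uint8'))
P=cloud(c)
print('check',dep(c,248,269),atz(c,248,269,.0255),'blue',dep(c,418,297),atz(c,418,297,.048))
# wand top: highest points near
Q=P[255:305,198:270].reshape(-1,3); h=Q[(Q[:,2]>.11)&(Q[:,2]<.2)]; print(len(h),h.mean(0),h.min(0),h.max(0))
s=load('side1'); print('side check',dep(s,271,219),atz(s,271,219,.0255),'blue',dep(s,313,358),atz(s,313,358,.048),'wandtop',dep(s,244,167))
PS=cloud(s); Q=PS[155:195,232:262].reshape(-1,3); h=Q[(Q[:,2]>.08)&(Q[:,2]<.2)]; print(len(h),h.mean(0),h.min(0),h.max(0))
```

```text
check [0.55413036 0.18532589 0.02642279] [0.55425284 0.18546002 0.0255    ] blue [ 0.48879433 -0.2142588   0.04921039] [ 0.48888997 -0.21449639  0.048     ]
158 [0.51919801 0.24654848 0.13446661] [0.50567183 0.23384881 0.11072002] [0.53475357 0.26316238 0.14526065]
side check [0.5537367  0.18230308 0.02559799] [0.55377066 0.18242153 0.0255    ] blue [ 0.49099484 -0.21544389  0.04835025] [ 0.49108874 -0.21520599  0.048     ] wandtop [0.51989009 0.24101341 0.13651118]
365 [0.51876097 0.24096406 0.11307824] [0.50530908 0.23112771 0.08005113] [0.53539471 0.25799805 0.14174951]
```

View pics/crop1.png

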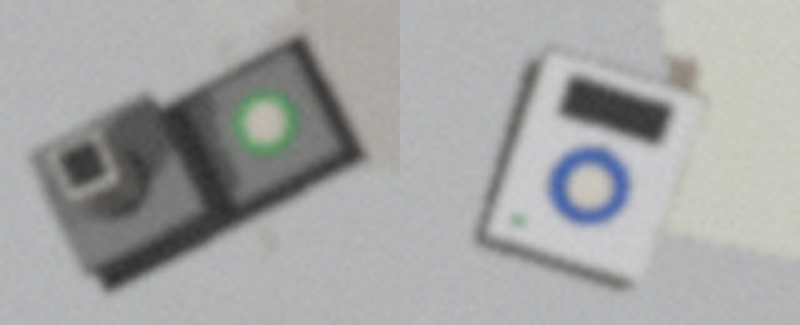

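In the enlarged crops the check button is at (247.6,269.4), the wand cap at (211.4,277.6) and the blue button at (417.4,296.8). The stand is yawed about −30° and the logger about −18°.

```bash
cat >> h.py <<'E'
def logger_face(P,col):
    # normal and up-slope axis from the blue ring's surroundings
    hsv=cv2.cvtColor(col,cv2.COLOR_RGB2HSV); m=(abs(hsv[...,0].astype(int)-112)<10)&(hsv[...,1]>110)
    return m
E
python3 - <<'E'
from h import *
from scipy.spatial.transform import Rotation as Ro
for n in('top1','side1'):
    c=load(n); P=cloud(c); hsv=cv2.cvtColor(c['color'],cv2.COLOR_RGB2HSV).astype(int)
    for nm,lo,hi,z,ctr in(('blue',103,125,.048,(.489,-.215)),('green',45,85,.0255,(.554,.184))):
        m=(hsv[...,0]>lo)&(hsv[...,0]<hi)&(hsv[...,1]>90)&(np.hypot(P[...,0]-ctr[0],P[...,1]-ctr[1])<.03)
        v,u=np.nonzero(m); e=cv2.fitEllipse(cv2.convexHull(np.stack([u,v],1).astype(np.float32)))
        print(n,nm,len(u),e[0],atz(c,*e[0],z))
    # logger plane
    d=np.hypot(P[...,0]-.489,P[...,1]+.215)<.033; Q=P[d&(P[...,2]>.03)]; q=Q-Q.mean(0); nn=np.linalg.svd(q,full_matrices=False)[2][2]; nn*=np.sign(nn[2])
    print('normal',nn,'tilt',np.degrees(np.arccos(nn[2])),'yaw',np.degrees(np.arctan2(-nn[1],-nn[0])))
c=load('top1'); w=atz(c,211.4,277.6,.139); k=atz(c,247.6,269.4,.0255); print('wand',w,'check',k, np.linalg.norm((k-w)[:2]),'stand yaw',np.degrees(np.arctan2(*(k-w)[[0,1]]))-180)
px=lambda x,y,z:atz(c,(x-400)/5+379.6,y/5+259.6,z)
# display edges and top edges of logger
for a,b,z in(((548,50),(705,98),.064),((484,240),(632,284),.03),((570,78),(670,103),.06)):
    e=px(*b,z)-px(*a,z); print('edge yaw (logger -y dir)',np.degrees(np.arctan2(e[1],e[0]))+90,np.linalg.norm(e))
s=robot.read_state(); R=Ro.from_rotvec(s['orientation']).as_matrix(); print(R)
E
```

```text
top1 blue 83 (417.4435119628906, 296.7546081542969) [ 0.48945615 -0.21320357  0.048     ]Traceback (most recent call last):
  File "<stdin>", line 7, in <module>
cv2.error: OpenCV(4.12.0) /io/opencv/modules/imgproc/src/shapedescr.cpp:356: error: (-215:Assertion failed) n >= 0 && (depth == CV_32F || depth == CV_32S) in function 'fitEllipseNoDirect'
```

Run:
```python
from h import *
from scipy.spatial.transform import Rotation as Ro
for n in('top1','side1'):
    c=load(n); P=cloud(c); hsv=cv2.cvtColor(c['color'],cv2.COLOR_RGB2HSV).astype(int)
    for nm,lo,hi,z,ctr in(('blue',103,125,.048,(.489,-.215)),('green',40,85,.0255,(.554,.184))):
        m=(hsv[...,0]>lo)&(hsv[...,0]<hi)&(hsv[...,1]>(90 if nm=='blue' else 60))&(np.hypot(P[...,0]-ctr[0],P[...,1]-ctr[1])<.03)
        v,u=np.nonzero(m)
        if len(u)<8: print(nm,len(u)); continue
        e=cv2.fitEllipse(cv2.convexHull(np.stack([u,v],1).astype(np.float32)))
        print(n,nm,len(u),e[0],atz(c,*e[0],z))
    d=np.hypot(P[...,0]-.489,P[...,1]+.215)<.033; Q=P[d&(P[...,2]>.03)]; q=Q-Q.mean(0); nn=np.linalg.svd(q,full_matrices=False)[2][2]; nn*=np.sign(nn[2])
    print('normal',nn,'tilt',np.degrees(np.arccos(nn[2])),'yaw',np.degrees(np.arctan2(-nn[1],-nn[0])))
c=load('top1'); w=atz(c,211.4,277.6,.139); k=atz(c,247.6,269.4,.0255); print('wand',w,'check',k, np.linalg.norm((k-w)[:2]),'-y dir',np.degrees(np.arctan2(*(k-w)[[1,0]])))
px=lambda x,y,z:atz(c,(x-400)/5+379.6,y/5+259.6,z)
for a,b,z in(((548,50),(705,98),.064),((484,240),(632,284),.03),((570,78),(670,103),.06)):
    e=px(*b,z)-px(*a,z); print('edge yaw',np.degrees(np.arctan2(e[1],e[0]))+90,np.linalg.norm(e))
s=robot.read_state(); print(Ro.from_rotvec(s['orientation']).as_matrix().round(3))
```

```text
top1 blue 83 (417.4435119628906, 296.7546081542969) [ 0.48945615 -0.21320357  0.048     ]
top1 green 53 (247.84498596191406, 269.135986328125) [0.55392228 0.18582018 0.0255    ]
normal [-0.33716288  0.10271374  0.93582641] tilt 20.637929351534254 yaw -16.94290057252019
side1 blue 183 (311.8093566894531, 358.19342041015625) [ 0.48915753 -0.21479833  0.048     ]
side1 green 55 (271.0070495605469, 218.50816345214844) [0.55435497 0.18407944 0.0255    ]
normal [-0.33655114  0.09056646  0.93729987] tilt 20.39706073742021 yaw -15.061589584282554
wand [0.51964338 0.24765694 0.139     ] check [0.55328197 0.18638537 0.0255    ] 0.06989821040842152 -y dir -61.23286425542869
edge yaw -16.78615136821037 0.07601222104976592
edge yaw -16.342135988922536 0.07261648954262145
edge yaw -13.787446448357912 0.04789910563376335
[[-0.895  0.446 -0.001]
 [ 0.446  0.895 -0.001]
 [ 0.    -0.002 -1.   ]]
```

```bash
cat >> h.py <<'E'
from scipy.spatial.transform import Rotation as Ro
from scipy.linalg import logm, expm
def T(p,R):
    M=np.eye(4); M[:3,:3]=R; M[:3,3]=p; return M
def now():
    s=robot.read_state(); return T(s['tool_pos'],Ro.from_rotvec(s['orientation']).as_matrix())
def frame(z,ydir):  # tool z axis, tool y nearest ydir
    z=np.array(z,float)/np.linalg.norm(z); y=np.array(ydir,float); y-=z*(y@z); y/=np.linalg.norm(y)
    return np.stack([np.cross(y,z),y,z],1)
def row(A,B,n):
    D=expm(np.real(logm(np.linalg.inv(A)@B))/n); return (D[:3,3]*1000).round(1),np.degrees(Ro.from_matrix(D[:3,:3]).as_rotvec()).round(2)
E
python3 - <<'E'
from h import *
a=np.radians(28.8)
B=T([.5195,.2465,.36],frame([0,0,-1],[np.cos(a),np.sin(a),0])); print(row(now(),B,8),robot.read_state()['tool_pos'])
E
```

```text
(array([-48.4,  -6.3,   5.5]), array([-0.01,  0.  ,  4.34])) [0.26722261 0.53697616 0.4037796 ]
```

Call:
drive_tool(moves=[60, -48.4, -6.3, 5.5, 0, 0, 4.34, 60, -48.4, -6.3, 5.5, 0, 0, 4.34, 60, -48.4, -6.3, 5.5, 0, 0, 4.34, 60, -48.4, -6.3, 5.5, 0, 0, 4.34, 60, -48.4, -6.3, 5.5, 0, 0, 4.34, 60, -48.4, -6.3, 5.5, 0, 0, 4.34, 60, -48.4, -6.3, 5.5, 0, 0, 4.34, 60, -48.4, -6.3, 5.5, 0, 0, 4.34])

```text
t: 0.9
tool_pos: [0.5201, 0.2448, 0.36]
orientation: [-1.603, -2.702, 0.001]
force: [0.6, 0.0, 0.8]
opening: 0.0601
gripper_force: 0.0
```

Call:
drive_tool(moves=[60, 0, 0, 0, 0, 0, 0, 60, 0, 0, 0, 0, 0, 0, 60, 0, 0, 0, 0, 0, 0])

```text
t: 1.2
tool_pos: [0.5189, 0.2473, 0.3606]
orientation: [-1.597, -2.705, -0.0]
force: [-0.7, -0.7, -0.8]
opening: 0.0601
gripper_force: 0.0
```

Run:
```python
from h import *
c=shot('wrist','w1'); print(now().round(4)); P=cloud(c)
Q=P.reshape(-1,3); h=Q[(Q[:,2]>.13)&(Q[:,2]<.145)&(np.hypot(Q[:,0]-.5195,Q[:,1]-.2465)<.03)]; print(len(h),h.mean(0),(h.min(0)+h.max(0))/2)
h=h[:,:2].astype(np.float32); print(cv2.minAreaRect(h))
```

```text
[[-4.837e-01  8.752e-01 -2.000e-04  5.188e-01]
 [ 8.752e-01  4.837e-01  4.000e-04  2.477e-01]
 [ 4.000e-04  0.000e+00 -1.000e+00  3.608e-01]
 [ 0.000e+00  0.000e+00  0.000e+00  1.000e+00]]
1840 [0.51813001 0.25017451 0.13665385] [0.51893864 0.24860422 0.13510134]
((0.5189632177352905, 0.2487802505493164), (0.024030305445194244, 0.023705637082457542), 26.278959274291992)
```

View pics/w1.png

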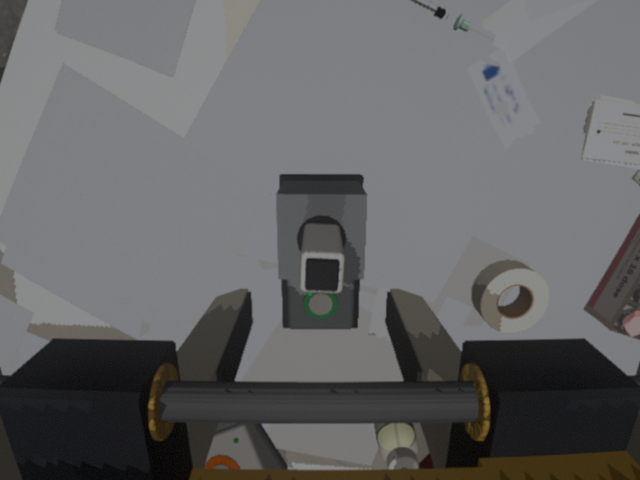

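The wrist view shows the cap at (322,273), squared up between the fingers. The check button is at (320,303), and the stand edges run along the image columns, so the yaw is right. I can descend straight down.

Call:
drive_tool(moves=[60, 0, 0, 30, 0, 0, 0, 60, 0, 0, 30, 0, 0, 0, 60, 0, 0, 20, 0, 0, 0, 60, 0, 0, 8.5, 0, 0, 0, 60, 0, 0, 0, 0, 0, 0, 60, 0, 0, 0, 0, 0, 0])

```text
t: 1.85
tool_pos: [0.5195, 0.2474, 0.2734]
orientation: [1.597, 2.705, 0.002]
force: [0.1, 0.1, 1.3]
opening: 0.0603
gripper_force: 0.0
```

Call:
drive_tool(moves=[10, 0, 0, 0, 0, 0, 0, 10, 0, 0, 0, 0, 0, 0, 10, 0, 0, 0, 0, 0, 0, 10, 0, 0, 0, 0, 0, 0, 10, 0, 0, 0, 0, 0, 0, 10, 0, 0, 0, 0, 0, 0, 10, 0, 0, 0, 0, 0, 0, 10, 0, 0, 0, 0, 0, 0], grip_force=25)

```text
t: 2.65
tool_pos: [0.5194, 0.2466, 0.2724]
orientation: [1.599, 2.704, 0.0]
force: [-0.2, -0.6, 1.3]
opening: 0.024
gripper_force: 24.9
```

Call:
drive_tool(moves=[10, 0, 0, -20, 0, 0, 0, 10, 0, 0, -20, 0, 0, 0, 10, 0, 0, -20, 0, 0, 0, 10, 0, 0, -20, 0, 0, 0, 10, 0, 0, 0, 0, 0, 0, 10, 0, 0, 0, 0, 0, 0])

```text
t: 3.25
tool_pos: [0.5193, 0.2466, 0.3518]
orientation: [1.599, 2.704, 0.0]
force: [-0.0, 0.0, -0.9]
opening: 0.0238
gripper_force: 25.0
```

Call:
drive_tool(moves=[10, -20, 0, 0, 0, 0, 0, 10, -20, 0, 0, 0, 0, 0, 10, -20, 0, 0, 0, 0, 0, 10, -11, 0, 0, 0, 0, 0, 10, 0, 0, 0, 0, 0, 0, 10, 0, 0, 0, 0, 0, 0, 10, 0, 0, 0, 0, 0, 0])

```text
t: 3.95
tool_pos: [0.5531, 0.1851, 0.3518]
orientation: [-1.597, -2.704, 0.0]
force: [-0.3, -0.1, -0.5]
opening: 0.024
gripper_force: 25.0
```

Run:
```python
from h import *
M=now(); print(M.round(4),robot.read_state()['force'])
s=shot('side','s2'); P=cloud(s)
Q=P.reshape(-1,3); d=np.hypot(Q[:,0]-M[0,3],Q[:,1]-M[1,3])<.03
for lo,hi in((.085,.1),(.1,.14),(.15,.165)): 
    h=Q[d&(Q[:,2]>lo)&(Q[:,2]<hi)]; print(lo,len(h),h.mean(0) if len(h) else '')
# project expected wand points
g=M[:3,3]
pts=np.array([[g[0],g[1],g[2]-.167-o] for o in(-.034,.032,.037,.096)]); uv=cv2.projectPoints(pts,cv2.Rodrigues(s['R'])[0],s['t'],s['mtx'],s['dist_coeffs'])[0][:,0]; print(uv)
u,v=map(int,uv[2]); 
cr=s['color'][v-60:v+60,u-80:u+80,::-1]; cv2.imwrite('pics/s2c.png',np.clip(cv2.resize(cr,None,fx=5,fy=5,interpolation=cv2.INTER_CUBIC).astype(float)*1.5,0,255).astype('uint8')); print('crop origin',u-80,v-60)
```

```text
[[-4.826e-01  8.758e-01 -7.000e-04  5.531e-01]
 [ 8.758e-01  4.826e-01  1.000e-04  1.851e-01]
 [ 5.000e-04 -6.000e-04 -1.000e+00  3.518e-01]
 [ 0.000e+00  0.000e+00  0.000e+00  1.000e+00]] [-0.28670374 -0.05841466 -0.52510156]
0.085 20 [0.55193958 0.18210768 0.09409037]
0.1 121 [0.55109409 0.17980049 0.12139982]
0.15 96 [0.5513988  0.17686497 0.15577085]
[[264.11845446 142.61836788]
 [266.39015614 170.43559351]
 [266.55562444 172.4552626 ]
 [268.44191964 195.41754177]]
crop origin 186 112
```

View pics/s2c.png

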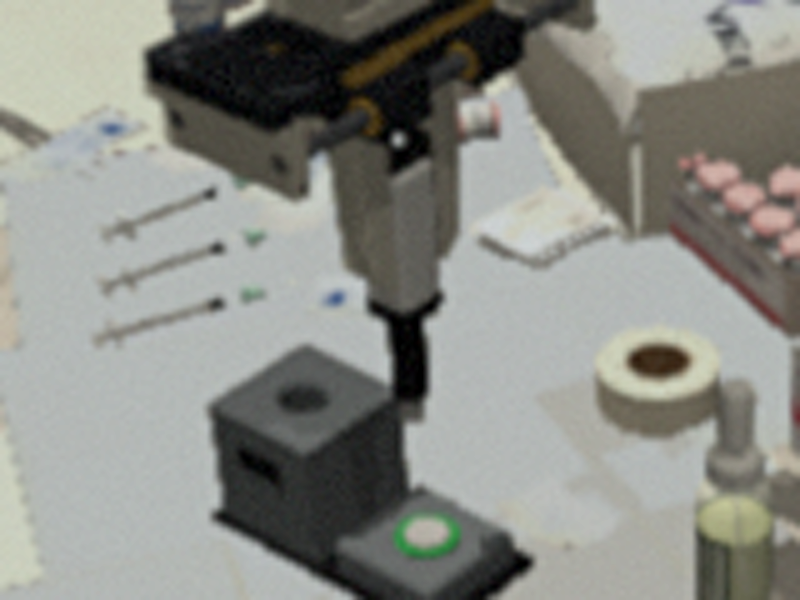

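The side crop shows the wand drawn and hanging straight. Its tip is at crop (412,415), where predicted, above the check button at (428,533).

Call:
drive_tool(moves=[10, 1, 0.5, 20, 0, 0, 0, 10, 0, 0, 20, 0, 0, 0, 10, 0, 0, 15, 0, 0, 0, 10, 0, 0, 6, 0, 0, 0, 10, 0, 0, 0, 0, 0, 0, 10, 0, 0, 0, 0, 0, 0])

```text
t: 4.6
tool_pos: [0.5538, 0.1857, 0.292]
orientation: [1.598, 2.704, 0.001]
force: [-0.1, 0.3, -0.6]
opening: 0.0241
gripper_force: 25.0
```

```bash
cat >> h.py <<'E'
def F(n=4):
    f=[]
    for _ in range(n): robot.read_camera('wrist'); s=robot.read_state(); f.append(s['force'])
    return np.mean(f,0).round(2),np.std(f,0).round(2),s['tool_pos'].round(4)
E
python3 -c "
from h import *
print(F(5))"
```

```text
(array([ 0.17, -0.16, -0.91]), array([0.89, 0.38, 0.46]), array([0.5538, 0.1856, 0.2921]))
```

Call:
drive_tool(moves=[10, 0, 0, 3, 0, 0, 0, 10, 0, 0, 0, 0, 0, 0, 10, 0, 0, 0, 0, 0, 0])

```text
t: 5.15
tool_pos: [0.5536, 0.1855, 0.2883]
orientation: [1.599, 2.704, 0.0]
force: [0.6, -0.3, 1.0]
opening: 0.024
gripper_force: 25.0
```

```bash
python3 -c "
from h import *
print(F(3))"
```

```text
(array([-0.21, -0.2 ,  0.3 ]), array([0.38, 0.11, 0.2 ]), array([0.5536, 0.1855, 0.2884]))
```

Call:
drive_tool(moves=[10, 0, 0, 2, 0, 0, 0, 10, 0, 0, 2.2, 0, 0, 0, 10, 0, 0, 0, 0, 0, 0, 10, 0, 0, 0, 0, 0, 0])

```text
t: 5.7
tool_pos: [0.5536, 0.1856, 0.2842]
orientation: [1.599, 2.704, 0.0]
force: [0.5, -0.1, 2.9]
opening: 0.0241
gripper_force: 25.0
```

```bash
python3 -c "
from h import *
print(F(8))"
```

```text
(array([ 0.74, -0.04,  1.92]), array([0.38, 0.6 , 0.62]), array([0.5536, 0.1855, 0.2842]))
```

The press is about 2.8 N above baseline, which is half-way in, and it has been held for over 0.5 s. Lift off.

Call:
drive_tool(moves=[10, 0, 0, 0, 0, 0, 0, 10, 0, 0, -4, 0, 0, 0, 10, 0, 0, -16, 0, 0, 0, 10, 0, 0, -30, 0, 0, 0, 10, 0, 0, -35, 0, 0, 0, 10, 0, 0, -30, 0, 0, 0, 10, 0, 0, 0, 0, 0, 0])

```text
t: 6.8
tool_pos: [0.5544, 0.1858, 0.4059]
orientation: [1.595, 2.699, 0.01]
force: [0.1, -0.0, -0.7]
opening: 0.0239
gripper_force: 25.0
```

```bash
cat >> h.py <<'E'
def facepose(B,h,yaw=-16.3,ydeg=28.8,tilt=20):
    y,t=np.radians([yaw,tilt]); n=np.array([-np.sin(t)*np.cos(y),-np.sin(t)*np.sin(y),np.cos(t)]); a=np.radians(ydeg)
    return T(np.array(B)+n*(.2637+h),frame(-n,[np.cos(a),np.sin(a),0]))
E
python3 - <<'E'
from h import *
A=now(); B=facepose([.4893,-.214,.048],.04)
print(A[:3,3]); print(B.round(4)); M=A
V=B.copy(); V[:3,3]+=[0,0,.06]
print(row(A,V,14)); 
D=expm(np.real(logm(np.linalg.inv(A)@V))/14)
for i in range(14):
    M=M@D; print((M@[0,0,.263,1])[:3].round(3))
E
```

```text
[0.55440687 0.18582024 0.40593068]
[[-0.4665  0.8213  0.3283  0.3896]
 [ 0.8486  0.5203 -0.096  -0.1848]
 [-0.2497  0.2338 -0.9397  0.3334]
 [ 0.      0.      0.      1.    ]]
(array([-17.1, -23.4,   0.2]), array([-0.96, -1.02, -0.13]))
[0.551 0.158 0.143]
[0.544 0.13  0.142]
[0.538 0.102 0.142]
[0.532 0.073 0.142]
[0.527 0.045 0.142]
[0.521 0.017 0.142]
[ 0.515 -0.012  0.143]
[ 0.509 -0.04   0.143]
[ 0.504 -0.068  0.143]
[ 0.498 -0.097  0.144]
[ 0.492 -0.125  0.144]
[ 0.487 -0.153  0.145]
[ 0.481 -0.182  0.145]
[ 0.476 -0.21   0.146]
```

Call:
drive_tool(moves=[10, -17.1, -23.4, 0.2, -0.96, -1.02, -0.13, 10, -17.1, -23.4, 0.2, -0.96, -1.02, -0.13, 10, -17.1, -23.4, 0.2, -0.96, -1.02, -0.13, 10, -17.1, -23.4, 0.2, -0.96, -1.02, -0.13, 10, -17.1, -23.4, 0.2, -0.96, -1.02, -0.13, 10, -17.1, -23.4, 0.2, -0.96, -1.02, -0.13, 10, -17.1, -23.4, 0.2, -0.96, -1.02, -0.13])

```text
t: 7.5
tool_pos: [0.4681, 0.0002, 0.3955]
orientation: [1.493, 2.573, 0.055]
force: [-0.4, 0.1, 0.0]
opening: 0.0238
gripper_force: 25.0
```

Call:
drive_tool(moves=[10, -17.1, -23.4, 0.2, -0.96, -1.02, -0.13, 10, -17.1, -23.4, 0.2, -0.96, -1.02, -0.13, 10, -17.1, -23.4, 0.2, -0.96, -1.02, -0.13, 10, -17.1, -23.4, 0.2, -0.96, -1.02, -0.13, 10, -17.1, -23.4, 0.2, -0.96, -1.02, -0.13, 10, -17.1, -23.4, 0.2, -0.96, -1.02, -0.13, 10, -17.1, -23.4, 0.2, -0.96, -1.02, -0.13, 10, 0, 0, 0, 0, 0, 0])

```text
t: 8.3
tool_pos: [0.387, -0.1871, 0.3884]
orientation: [1.393, 2.436, 0.105]
force: [-1.4, -0.0, -1.2]
opening: 0.024
gripper_force: 25.0
```

Call:
drive_tool(moves=[10, 0, 0, 0, 0, 0, 0, 10, 0, 0, 0, 0, 0, 0])

```text
t: 8.5
tool_pos: [0.3887, -0.1844, 0.3889]
orientation: [1.389, 2.439, 0.107]
force: [-0.6, -0.1, -0.2]
opening: 0.0238
gripper_force: 25.0
```

Run:
```python
from h import *
c=shot('wrist','w3'); P=cloud(c); A=now(); print(A.round(4))
hsv=cv2.cvtColor(c['color'],cv2.COLOR_RGB2HSV).astype(int)
m=(hsv[...,0]>103)&(hsv[...,0]<125)&(hsv[...,1]>90)&(np.hypot(P[...,0]-.489,P[...,1]+.215)<.04)
v,u=np.nonzero(m); e=cv2.fitEllipse(cv2.convexHull(np.stack([u,v],1).astype(np.float32))); print(len(u),e,atz(c,*e[0],.048),dep(c,*e[0]))
d=np.hypot(P[...,0]-.489,P[...,1]+.215)<.033; Q=P[d&(P[...,2]>.03)&(P[...,2]<.07)]
for _ in range(3):
    q=Q-Q.mean(0); nn=np.linalg.svd(q,full_matrices=False)[2][2]; nn*=np.sign(nn[2]); Q=Q[abs(q@nn)<.003]
print(len(Q),'tilt',np.degrees(np.arccos(nn[2])),'yaw',np.degrees(np.arctan2(-nn[1],-nn[0])))
```

```text
[[-0.47    0.8224  0.3206  0.3888]
 [ 0.8473  0.5221 -0.0972 -0.1842]
 [-0.2473  0.2259 -0.9422  0.3889]
 [ 0.      0.      0.      1.    ]]
893 ((307.12939453125, 201.31350708007812), (42.45036315917969, 43.43830871582031), 111.6684341430664) [ 0.48734775 -0.21251096  0.048     ] [ 0.48760743 -0.21269846  0.04740344]
4916 tilt 20.277055216005987 yaw -17.15723859005904
```

View pics/w3.png

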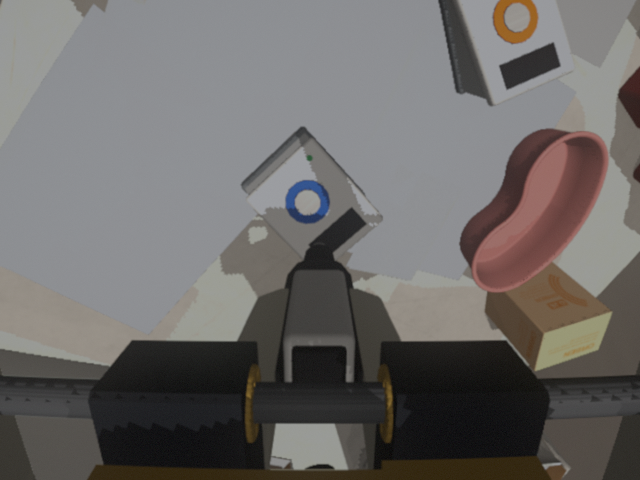

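The wrist view shows the blue button at (307,201), with the wand intact in the grip at about (320,300). Orange and the dish are well clear. The measurements agree within 2 mm, so I'll go to a 15 mm hover.

Run:
```python
from h import *
A=now(); print(row(A,facepose([.4885,-.2135,.048],.015,-16.6),6))
```

```text
(array([ 2.3, -2. , 12.9]), array([-0.06, -0.04,  0.03]))
```

Call:
drive_tool(moves=[10, 2.3, -2, 12.9, -0.06, -0.04, 0.03, 10, 2.3, -2, 12.9, -0.06, -0.04, 0.03, 10, 2.3, -2, 12.9, -0.06, -0.04, 0.03, 10, 2.3, -2, 12.9, -0.06, -0.04, 0.03, 10, 2.3, -2, 12.9, -0.06, -0.04, 0.03, 10, 2.3, -2, 12.9, -0.06, -0.04, 0.03, 10, 0, 0, 0, 0, 0, 0, 10, 0, 0, 0, 0, 0, 0])

```text
t: 9.35
tool_pos: [0.3971, -0.1868, 0.309]
orientation: [1.39, 2.432, 0.112]
force: [0.1, -0.1, -0.5]
opening: 0.0242
gripper_force: 25.0
```

Run:
```python
from h import *
print(F(6)); A=now(); print(row(A,facepose([.4885,-.2135,.048],.0,-16.6),1))
s=shot('side','s4'); tip=(A@[0,0,.2637,1])[:3]; print('tip',tip)
for p in(tip,[.4885,-.2135,.048]): print(cv2.projectPoints(np.array([p]),cv2.Rodrigues(s['R'])[0],s['t'],s['mtx'],s['dist_coeffs'])[0].ravel())
cr=s['color'][300:405,250:390,::-1]; cv2.imwrite('pics/s4c.png',np.clip(cv2.resize(cr,None,fx=5.7,fy=5.7,interpolation=cv2.INTER_CUBIC).astype(float)*1.3,0,255).astype('uint8'))
```

```text
(array([ 0.2 ,  0.12, -0.79]), array([0.69, 0.61, 0.26]), array([ 0.3975, -0.1873,  0.3107]))
(array([ 1.2,  0.1, 15.5]), array([ 0.03,  0.1 , -0.07]))
tip [ 0.48421045 -0.21337626  0.06303723]
[308.5081961  352.88886618]
[311.1338365  357.71912659]
```

View pics/s4c.png

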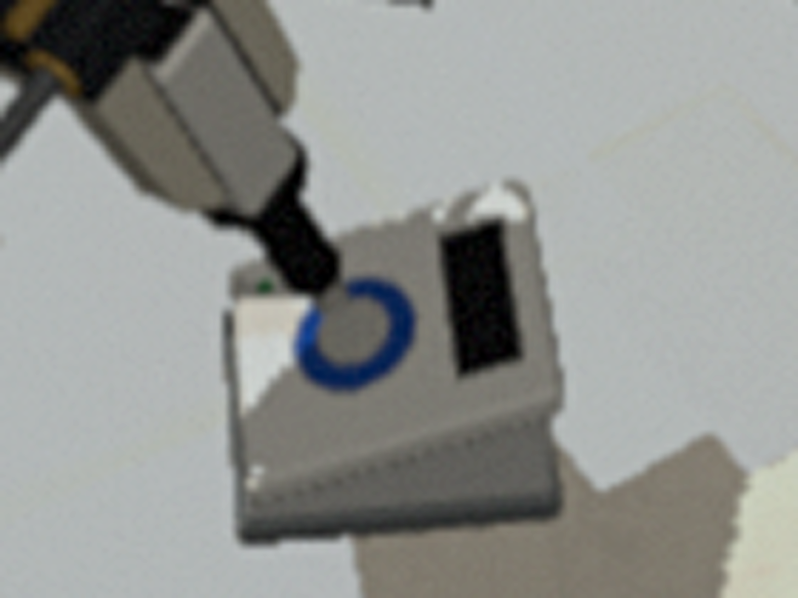

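The side crop shows the tip at about (335,295). Moving along the wand axis leads it to within about 2 mm of the button centre at (353,331), so I'll approach straight in.

Call:
drive_tool(moves=[10, 0.2, 0, 5, 0, 0.1, 0, 10, 0.2, 0, 5, 0, 0, 0, 10, 0, 0, 3, 0, 0, 0, 10, 0, 0, 0, 0, 0, 0, 10, 0, 0, 0, 0, 0, 0])

```text
t: 10.2
tool_pos: [0.4013, -0.188, 0.2974]
orientation: [1.39, 2.432, 0.113]
force: [0.8, -0.8, -0.8]
opening: 0.024
gripper_force: 25.0
```

Run:
```python
from h import *
f=F(8); A=now(); n=-A[:3,2]; print(f,'dF along n',(f[0]-[0,0,-.85])@n); print(row(A,facepose([.4888,-.2138,.048],.0,-16.6),1))
s=shot('side','s5'); 
cr=s['color'][300:405,250:390,::-1]; cv2.imwrite('pics/s5c.png',np.clip(cv2.resize(cr,None,fx=5.7,fy=5.7,interpolation=cv2.INTER_CUBIC).astype(float)*1.5,0,255).astype('uint8'))
```

```text
(array([-0.24,  0.33, -0.82]), array([0.52, 0.52, 0.43]), array([ 0.4014, -0.1881,  0.2978])) dF along n 0.13878810311592835
(array([0.1, 0.4, 2.2]), array([ 0.  , -0.05, -0.08]))
```

View pics/s5c.png

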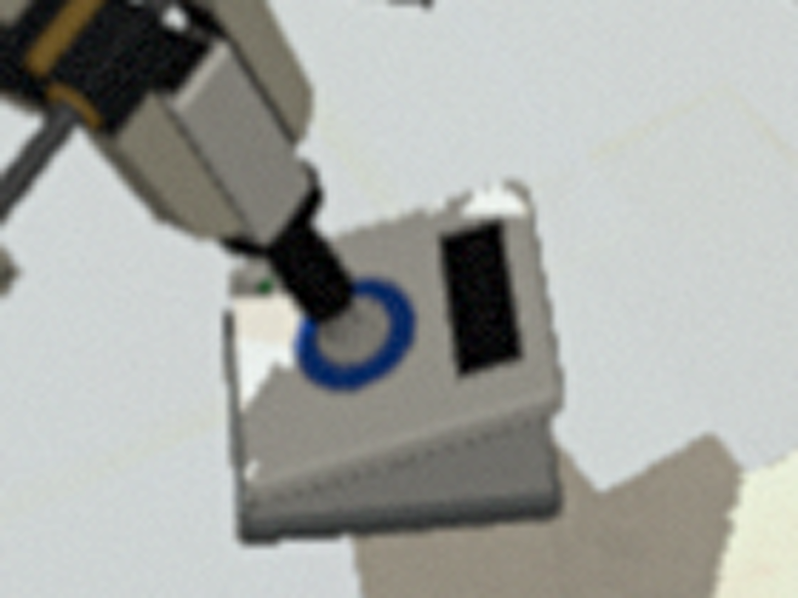

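The tip is at about (348,325), closing on the button centre at (353,331). It is centred, so press in steps.

Call:
drive_tool(moves=[10, 0, 0.3, 2, 0, 0, 0, 10, 0, 0, 1.5, 0, 0, 0, 10, 0, 0, 1.5, 0, 0, 0, 10, 0, 0, 0, 0, 0, 0, 10, 0, 0, 0, 0, 0, 0])

```text
t: 11.15
tool_pos: [0.4034, -0.1885, 0.2932]
orientation: [1.389, 2.431, 0.113]
force: [0.1, -0.3, 1.3]
opening: 0.0235
gripper_force: 25.0
```

Run:
```python
from h import *
f=F(12); A=now(); n=-A[:3,2]; print(f,'dF along n',(f[0]-[0,0,-.85])@n); print(row(A,facepose([.4888,-.2138,.048],-.005,-16.6),1))
```

```text
(array([0.16, 0.09, 1.33]), array([0.56, 0.47, 0.4 ]), array([ 0.4033, -0.1884,  0.2932])) dF along n 2.0052416913341595
(array([0.1, 0.1, 2.2]), array([ 0.  , -0.04, -0.08]))
```

Call:
drive_tool(moves=[10, 0, 0, 1, 0, 0, 0, 10, 0, 0, 1, 0, 0, 0, 10, 0, 0, 0, 0, 0, 0, 10, 0, 0, 0, 0, 0, 0, 10, 0, 0, 0, 0, 0, 0])

```text
t: 12.25
tool_pos: [0.4039, -0.1886, 0.2912]
orientation: [1.389, 2.431, 0.113]
force: [0.9, 0.5, 2.4]
opening: 0.0237
gripper_force: 25.0
```

Run:
```python
from h import *
f=F(12); A=now(); n=-A[:3,2]; print(f,'dF along n',(f[0]-[0,0,-.85])@n, 'tilt',np.degrees(np.arccos(n[2])),np.degrees(np.arctan2(-n[1],-n[0]))); print(row(A,facepose([.4888,-.2138,.048],-.005,-16.6),1))
c=shot('side','s6'); P=cloud(c); hsv=cv2.cvtColor(c['color'],cv2.COLOR_RGB2HSV).astype(int)
m=(hsv[...,0]>103)&(hsv[...,0]<125)&(hsv[...,1]>90)&(np.hypot(P[...,0]-.489,P[...,1]+.215)<.03)
v,u=np.nonzero(m); e=cv2.fitEllipse(cv2.convexHull(np.stack([u,v],1).astype(np.float32))); print(e[0])
cr=c['color'][300:405,250:390,::-1]; cv2.imwrite('pics/s6c.png',np.clip(cv2.resize(cr,None,fx=5.7,fy=5.7,interpolation=cv2.INTER_CUBIC).astype(float)*1.5,0,255).astype('uint8'))
```

```text
(array([-0.02, -0.47,  2.17]), array([0.37, 0.43, 0.55]), array([ 0.4039, -0.1886,  0.2912])) dF along n 2.7994869439864867 tilt 19.963908803886653 -16.502173839473922
(array([0.1, 0.1, 0.2]), array([-0.  , -0.05, -0.07]))
(303.1565246582031, 319.5299072265625)
```

View pics/s6c.png

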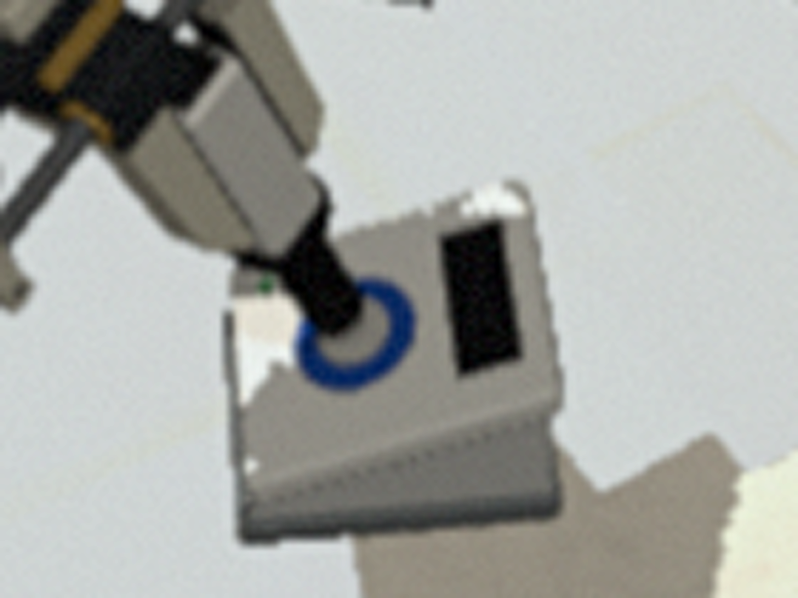

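The barrel now covers the upper part of the button, ending at about (343,325). The ring and logger have not moved, the press is 2.8 N and the wand is square within 0.1° of the measured face. Hand in.

```bash
python3 -c "
from plant import robot
print(robot.close_job())"
```

```text
the job is handed in; nothing more can be done
None
```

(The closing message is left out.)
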